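# Unhook two pack pullers and bin them singly

### The arm

A 7-joint arm with a two-finger parallel gripper is mounted at the origin on the work surface. World frame = base frame: x ahead of the robot, y to its left, z up, the work surface at z = 0. Lengths are in m, angles in rad, forces in N, time in s.
With the tool pointing down it reaches from about 0.4 to 0.85 m from the base axis. Payload 10.4 kg.
Tool frame: the origin (TCP) lies between the finger pads; the fingertips stand 14 mm ahead of it and the grasp point (between the pads) lies 5 mm behind it; z points along the fingers, y is the line along which they close (so a half turn about z gives the same grasp; the last joint's range is limited). The gripper opens to 87 mm and grips with 3 to 60 N. Pads are 19 mm wide; open, the fingers measure 117 mm over their backs; the gripper's body (75 mm by 190 mm) begins 51 mm behind the grasp point.
Start: joints at [1.183, 0.332, -0.065, 1.46, 0.022, 1.35, -0.088], TCP at [0.223, -0.584, 0.237] pointing down, gripper open.
Joint ranges: [-2.6, 2.6], [-0.5, 2.12], [-1.47, 1.34], [0.16, 2.42], [-1.27, 4.41], [0.06, 2.06], [-2.6, 2.6]. Speed limits (rad/s): [2.22, 2.22, 2.79, 2.79, 3.14, 3.14, 3.14].

### API

Orientations are given as a unit quaternion [x, y, z, w].
In Python, from bench import * gives the robot as it stands.
- The arm moves only by the tool drive_tool, never from a script. Its argument "deltas" is a list of rows, each a list of 7 numbers: the turn, a rotation vector about the tool's x, y, z in degrees, then the shift along the tool's x, y, z in m, then the closure, from -1 (fully open) to 1 (shut). A call has 1 to 12 rows; each row is the pose to reach, as a shift and turn from the pose commanded when the call began, along the tool's axes at that moment; what a row does not reach only later rows make up. A row lasts 1/10 s, in which the tool goes at most 50 mm and 8.59 degrees, less where a joint would pass 70% of its speed; a pose out of reach is approached as far as the arm can. A call with a gripper value outside its range is refused whole. The fingers move at their own pace and stop on an object; "squeeze" is the grip in N (left out, the last holds). Time passes only in rows, so rows that repeat a pose let the fingers close. It gives the time, the measured TCP pose, the force and the opening at its end, in the units of the state.
- read_state(): the state, without advancing time (a new reading comes with each control period).
- camera(name): name is "scene" or "top"; returns (picture, depth): 400x640x3 uint8, red, green, blue; 400x640 float32, m along the optical axis (not along the pixel's ray), 0 where there is no reading.
- camera_params(name): a dict with "K" (3x3 intrinsics, pixels), "R" (3x3) and "t" (3): a world point X has camera coordinates R X + t. Camera axes: x right, y down, z forward; pixel columns grow to the right and rows downward; lengths in m; the calibration is good to about 2 mm. A picture is of the moment at which its call begins. camera_params takes no time and is no camera call.
- close_job(): hands the job in, once; it reports no verdict.
Trained networks look in the newest picture that a camera, given by its name, has taken for a name from the list of things; names that differ only in an ending like _2 or _b are one class to them, and where a whole thing is asked for, a point or a joint stands for the part that bears it (a point fixed in the world has none). Each returns a list of dicts, best first, with "score" (0 to 1); they miss things now and then, are a little off and sometimes report something else, mostly with a low value. They report only what shows in the picture. A call takes as long as a camera call.
- outline_of(label, camera): "pixels" (400x640 bool, what is visible of it) and "location" ([column, row] as shares, 0 to 1, of the picture: columns of its width, rows of its height, amid what is visible of it).
- tip_of(label, camera): "location" ([column, row] as shares, 0 to 1, of the picture: columns of its width, rows of its height: a listed point, or the origin of a listed thing).
The state is a dict: "time": time; "joint_positions": joint angles; "joint_vel": joint speeds; "joint_torque": joint torques, N m; "ee_pos": TCP position; "eef_rot": TCP orientation; "ft_force": force on the tool from outside, world axes, zero at the start; "torque": the same for the moment, N m; "width": finger opening in m.
Only numpy, scipy, OpenCV 4.12 (cv2) and the standard library are available. Lean on these libraries where they do the work, as an engineer would, in place of code of your own. Each camera call takes 0.05 s, during which the arm holds its last target. There are 200 camera calls.

### The job

The hook puller has got caught in the loop of the other pack puller on the repair bench. Twist and lift them apart, then lay each puller gently in a grey open bin of its own (either bin for either puller), lying inside on the bin's floor with nothing sticking out above the rim.

Things in the scene. Friction and masses are not known exactly. Their poses are not given: they have to be found in the camera images.
- hook_puller: Hook puller, 0.11 to 0.2 kg, 164 mm long: a banded black plastic handle block 90 mm long (own x), 32 mm wide (y), 40 mm high (z) and an 8 mm steel bar bent to a hook. Origin: centre of the handle's underside; x points to the hook, z up. The bar leaves the handle at x = 45 mm, 32 mm up, runs to x = 115 mm, drops to 5 mm up, and its toe runs back to x = 82 mm plus a round end.
- hook_bend (a point): Lower bend of the hook puller's bar, on the bar's axis: x = 115 mm, 5 mm up; axes as hook_puller. At the start the drop above it stands inside the loop, the bar passes over the loop's end bar and the toe (1 to 9 mm off the bench) lies under it. Turned about the drop by 75 to 90 degrees either way, with the drop mid-loop, the toe is clear and lifts out.
- loop_puller: Loop puller, 0.12 to 0.23 kg, 153 mm long: a handle block as on the hook puller (90 x 32 x 40 mm, same origin, x towards the loop) and a closed level rectangular loop of 8 mm steel bar, its axis 17 mm up: near bar at x = 60 mm, end bar at x = 104 mm, side bars at y = -54 and 54 mm.
- loop_window (a point): Centre of the loop's opening (36 mm along x by 100 mm along y inside the bars): x = 82 mm of the loop puller, 17 mm up; axes as loop_puller. The opening is too short to push the hook free straight ahead.
- loop_end (a point): Middle of the loop's end bar, which the hook has caught (13 to 21 mm above the bench): x = 104 mm of the loop puller, 17 mm up.
- bin_a: Grey open plastic bin fixed to the bench, outside 208 mm (own x) by 148 mm (own y) by 60 mm high, walls and floor 4 mm thick (inside 200 x 140 mm, 56 mm deep). Origin: centre of its underside, z up. The bin nearer to the pullers.
- bin_b: A second bin, the same as bin_a in every measure and in origin, farther to the robot's left.

How it is judged:
By the outcome, as a careful person would: the job done as asked, in the order asked, and still so for the second after the job is handed in, with the robot touching nothing.
It also fails if it takes over 67 s, if anything falls off the work surface, if the arm or the gripper's body presses on something with over 40 N, if the wrist force passes 120 N, or if a joint passes its speed limit or range.

## Working session

There is one attempt and no reset: what is moved stays moved. The work goes in short steps, Python scripts to look and compute and a tool call to move; the robot and the scene stay as the last step left them, time stands still between calls to the robot, and variables do not carry over. Pictures are saved under pics/ and viewed, on a budget of 10 in all, crops included, one or two more only if the job needs it, and the job is handed in when it is done.

Besides the shell and the picture viewer there is one more tool, called after ">>>" as a command line: name --pt "numbers of a row" for each row, then --argument value for the rest. drive_tool: Moves the arm, as the interface text tells. Its arguments: {"type":"object","properties":{"deltas":{"type":"array"},"squeeze":{"type":"number"}},"required":["deltas"]}

```bash
mkdir -p pics; cat > h.py <<'E'
from bench import *
import numpy as np, cv2
from scipy.spatial.transform import Rotation as Ro
def world(cam,D,u,v):
    p=camera_params(cam);K,R,t=map(np.array,(p["K"],p["R"],p["t"]))
    d=np.asarray(D,float)
    c=np.stack([(u-K[0,2])/K[0,0]*d,(v-K[1,2])/K[1,1]*d,d],-1)
    return (c-t)@R
def atz(cam,u,v,z):
    p=camera_params(cam);K,R,t=map(np.array,(p["K"],p["R"],p["t"]))
    r=R.T@np.array([(u-K[0,2])/K[0,0],(v-K[1,2])/K[1,1],1]);o=-R.T@t
    return o+r*(z-o[2])/r[2]
def save(P,n): cv2.imwrite("pics/"+n,cv2.cvtColor(P,cv2.COLOR_RGB2BGR))
E
python3 - <<'E'
from h import *
for c in("top","scene"):
    P,D=camera(c);save(P,c+"1.png")
    p=camera_params(c);print(c,np.round(-np.array(p["R"]).T@p["t"],3))
    for l,z in(("hook_puller",0.0),("hook_bend",.005),("loop_puller",0.0),("loop_window",.017),("loop_end",.017),("bin_a",0),("bin_b",0)):
        for o in tip_of(l,c)[:2]:
            u,v=o["location"][0]*640,o["location"][1]*400
            print(l,round(o["score"],2),round(u),round(v),atz(c,u,v,z).round(3))
s=read_state();print(s)
E
```

```text
top [ 0.48  -0.036  0.931]
hook_puller 0.73 356 185 [ 0.552 -0.125  0.   ]
hook_bend 0.72 403 189 [ 0.544 -0.232  0.005]
loop_puller 0.72 444 207 [ 0.504 -0.325  0.   ]
loop_puller 0.31 405 191 [ 0.54  -0.237  0.   ]
loop_window 0.91 405 200 [ 0.519 -0.232  0.017]
loop_end 0.66 398 193 [ 0.534 -0.217  0.017]
bin_a 0.94 258 215 [0.482 0.098 0.   ]
bin_b 0.94 258 215 [0.482 0.098 0.   ]
scene [1.279 0.142 0.71 ]
hook_puller 0.83 269 219 [ 0.538 -0.13   0.   ]
hook_puller 0.41 461 237 [0.514 0.29  0.   ]
hook_bend 0.64 221 213 [ 0.546 -0.238  0.005]
hook_bend 0.4 373 217 [0.492 0.098 0.005]
loop_puller 0.75 196 203 [ 0.517 -0.312  0.   ]
loop_window 0.88 227 205 [ 0.53  -0.229  0.017]
loop_end 0.87 233 206 [ 0.528 -0.214  0.017]
loop_end 0.36 198 200 [ 0.524 -0.3    0.017]
bin_a 0.82 376 216 [0.48  0.104 0.   ]
bin_a 0.74 459 239 [0.518 0.285 0.   ]
bin_b 0.82 376 216 [0.48  0.104 0.   ]
bin_b 0.74 459 239 [0.518 0.285 0.   ]
{'time': 0.8, 'joint_positions': array([ 1.18342868,  0.33217692, -0.0647057 ,  1.46009801,  0.0215643 ,
        1.34990159, -0.08852792]), 'joint_vel': array([ 0.00132287, -0.00096735,  0.00101214,  0.00053665,  0.00217994,
       -0.00052996,  0.00145954]), 'joint_torque': array([ 1.03157170e-04, -6.22998333e+01,  2.43820448e-02, -3.90104735e+01,
       -6.11542887e-02,  3.15299642e-02,  3.02185924e-05]), 'ee_pos': array([ 0.22299589, -0.58388613,  0.2365909 ]), 'eef_rot': array([9.83416583e-01, 1.81361021e-01, 3.73963935e-05, 4.73753969e-05]), 'ft_force': array([ 0.08399828,  0.29673863, -0.04257194]), 'torque': array([ 0.04105633,  0.01739107, -0.01238047]), 'width': 0.08718114732328262}
```

```bash
python3 - <<'E'
from h import *
P,D=camera("top")
Q=cv2.resize(P[120:300,130:500],None,fx=2.1,fy=2.1,interpolation=cv2.INTER_CUBIC);save(Q,"top_crop.png")
v,u=np.mgrid[:400,:640];W=world("top",D,u,v);ok=D>0
print(np.round(np.median(W[ok][:,2]),4))
# handles: height 33-47mm, y<-0.03
m=ok&(W[...,2]>.033)&(W[...,2]<.05)&(W[...,1]<-.02)&(W[...,1]>-.45)&(W[...,0]>.3)&(W[...,0]<.75)
n,L,st,ce=cv2.connectedComponentsWithStats(m.astype(np.uint8))
for i in range(1,n):
    if st[i,4]>60:
        w=W[L==i]; r=cv2.minAreaRect((w[:,:2]*1000).astype(np.float32)); print("handle",st[i,4],r,np.median(w[:,2]).round(4))
m=ok&(W[...,2]>.05)&(W[...,2]<.07)&(W[...,1]>-.05)&(W[...,0]>.3)
n,L,st,ce=cv2.connectedComponentsWithStats(m.astype(np.uint8))
for i in range(1,n):
    if st[i,4]>60:
        w=W[L==i]; r=cv2.minAreaRect((w[:,:2]*1000).astype(np.float32)); print("rim",st[i,4],r,np.median(w[:,2]).round(4))
P,D=camera("scene")
W=world("scene",D,u,v);ok=D>0
m=ok&(W[...,2]>.052)&(W[...,2]<.07)&(W[...,1]>-.05)&(W[...,0]>.3)
n,L,st,ce=cv2.connectedComponentsWithStats(m.astype(np.uint8))
for i in range(1,n):
    if st[i,4]>60:
        w=W[L==i]; r=cv2.minAreaRect((w[:,:2]*1000).astype(np.float32)); print("rim scene",st[i,4],r,np.median(w[:,2]).round(4))
E
```

```text
0.0006
handle 703 ((548.7959594726562, -161.48294067382812), (162.5912322998047, 32.21437072753906), 87.01752471923828) 0.0393
handle 596 ((506.92034912109375, -316.19256591796875), (89.11407470703125, 32.23665237426758), 78.93474578857422) 0.0392
rim 654 ((831.5166625976562, 530.8411254882812), (97.41065979003906, 196.3575439453125), 37.43307876586914) 0.0625
rim 326 ((852.3153686523438, 250.89303588867188), (47.65130615234375, 46.495994567871094), 72.59352111816406) 0.052
rim 127 ((841.7359008789062, -15.843079566955566), (22.413490295410156, 30.54818344116211), 1.8064652681350708) 0.0601
rim 97 ((793.9691162109375, 14.986297607421875), (20.829538345336914, 33.5475959777832), 84.97676849365234) 0.0635
rim 744 ((597.1380615234375, 576.7848510742188), (34.038185119628906, 221.1642303466797), 82.23699188232422) 0.0613
rim 944 ((525.337890625, 280.1337585449219), (206.0787811279297, 149.4082794189453), 0.5750414133071899) 0.0592
rim 781 ((483.56146240234375, 101.29281616210938), (208.27479553222656, 148.71888732910156), 3.533892869949341) 0.0592
rim 521 ((380.17462158203125, 582.523315
[... 355 characters left out ...]
62, 281.1871337890625), (214.9358673095703, 148.2938690185547), 0.36466744542121887) 0.0581
rim scene 460 ((579.7794799804688, 576.2374267578125), (6.140048503875732, 174.56198120117188), 89.97957611083984) 0.061
rim scene 137 ((795.7457275390625, 14.85534954071045), (19.19087028503418, 17.415973663330078), 9.721986770629883) 0.0628
rim scene 206 ((841.706787109375, -16.093400955200195), (18.43767547607422, 30.162919998168945), 10.680424690246582) 0.0594
rim scene 66 ((855.9192504882812, 27.84787368774414), (13.297728538513184, 11.287514686584473), 21.527629852294922) 0.061
rim scene 868 ((842.6744384765625, 502.8345642089844), (44.0087776184082, 65.54035949707031), 89.70184326171875) 0.0687
```

View pics/top_crop.png

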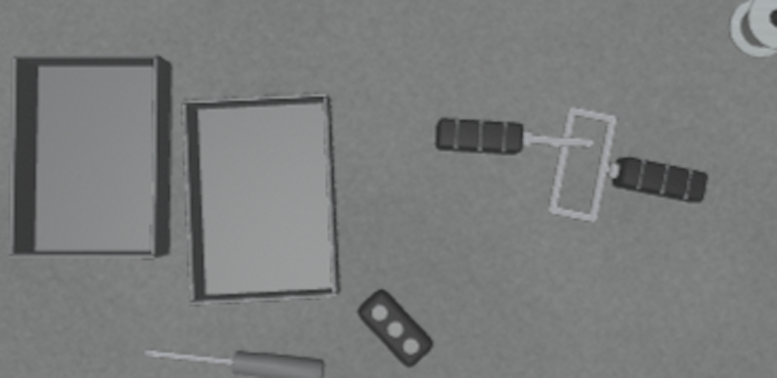

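View pics/scene1.png

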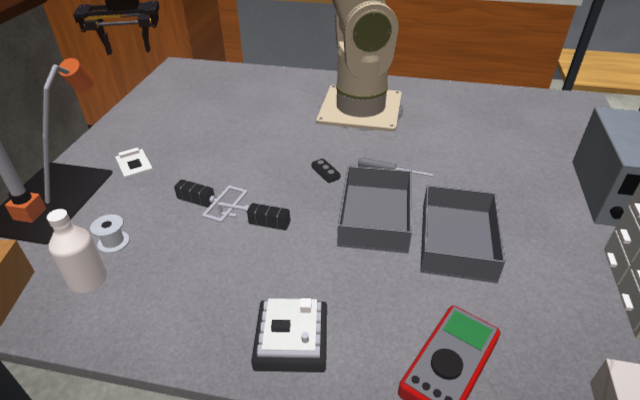

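Top view: hook handle at crop pixel ~(480,135), with its bar entering the loop at (560–592,142). The loop handle is at (660,180), and both bins and a remote are clear of it. Depth puts the hook handle at (0.551,-0.124), hook heading -93°. The loop handle is at (0.507,-0.316), heading 79°. In the loop's frame the drop is at x=82, y≈-22.

>>> drive_tool --pt "0 0 -66 0.47 -0.312 0.117 -1" --pt "0 0 -66 0.47 -0.312 0.117 -1" --pt "0 0 -66 0.47 -0.312 0.117 -1" --pt "0 0 -66 0.47 -0.312 0.117 -1" --pt "0 0 -66 0.47 -0.312 0.117 -1" --pt "0 0 -66 0.47 -0.312 0.117 -1" --pt "0 0 -66 0.47 -0.312 0.117 -1" --pt "0 0 -66 0.47 -0.312 0.117 -1" --pt "0 0 -66 0.47 -0.312 0.117 -1" --pt "0 0 -66 0.47 -0.312 0.117 -1" --pt "0 0 -66 0.47 -0.312 0.117 -1" --pt "0 0 -66 0.47 -0.312 0.117 -1" --squeeze 25

```text
time: 2.1
ee_pos: [0.5524, -0.1201, 0.119]
eef_rot: [0.725, 0.689, 0.001, -0.0]
ft_force: [0.0, -0.3, -0.0]
width: 0.0871
```

```bash
cat >> h.py <<'E'
def pose():
    s=read_state();R=Ro.from_quat(s["eef_rot"]).as_matrix()
    return s,np.array(s["ee_pos"]),R,np.degrees(np.arctan2(R[1,0],R[0,0]))
def to(x,y,z,h):
    s,p,R,h0=pose();d=R.T@(np.array([x,y,z])-p)
    print("t",round(s["time"],2),"at",p.round(4),"h",h0.round(1),"-> rz",round(-((h-h0+180)%360-180),1),"shift",d.round(4),"tilt",R[:,2].round(3),"F",np.round(s["ft_force"],1),"w",round(s["width"],4))
def rects(cam,name=None):
    P,D=camera(cam)
    if name: save(P,name)
    v,u=np.mgrid[:400,:640];W=world(cam,D,u,v)
    m=(D>0)&(W[...,2]>.036)&(W[...,2]<.046)&(W[...,1]<-.02)&(W[...,1]>-.45)&(W[...,0]>.3)&(W[...,0]<.75)
    m=cv2.morphologyEx(m.astype(np.uint8),cv2.MORPH_OPEN,np.ones((3,3)))
    n,L,st,ce=cv2.connectedComponentsWithStats(m)
    for i in range(1,n):
        if st[i,4]>60: print(cam,"rect",np.round(np.array(sum([list(a) if not isinstance(a,float) else [a] for a in cv2.minAreaRect((W[L==i][:,:2]*1000).astype(np.float32))],[])),1))
    return P,D,W
E
python3 - <<'E'
from h import *
to(.551,-.1245,.022,87)
rects("scene");rects("top")
E
```

```text
t 2.1 at [ 0.5524 -0.1201  0.119 ] h 87.1 -> rz 0.1 shift [-0.0046 -0.0012  0.097 ] tilt [ 0.001  0.002 -1.   ] F [ 0.  -0.3 -0. ] w 0.0871
scene rect [ 508.  -315.1   89.1   33.1   78.9]
scene rect [ 551.7 -128.8   98.1   33.4   87.6]
top rect [ 503.  -337.1   46.4   30.2   79.3]
```

>>> drive_tool --pt "0 0 0 -0.004 -0.001 0.04 -1" --pt "0 0 0 -0.004 -0.001 0.075 -1" --pt "0 0 0 -0.004 -0.001 0.097 -1" --pt "0 0 0 -0.004 -0.001 0.097 -1" --pt "0 0 0 -0.004 -0.001 0.097 0.5" --pt "0 0 0 -0.004 -0.001 0.097 1" --pt "0 0 0 -0.004 -0.001 0.097 1" --pt "0 0 0 -0.004 -0.001 0.097 1" --pt "0 0 0 -0.004 -0.001 0.097 1" --pt "0 0 0 -0.004 -0.001 0.097 1" --pt "0 0 0 -0.004 -0.001 0.097 1" --pt "0 0 0 -0.004 -0.001 0.097 1" --squeeze 30

```text
time: 3.4
ee_pos: [0.5496, -0.1287, 0.0226]
eef_rot: [0.726, 0.688, 0.0, 0.0]
ft_force: [-0.1, 0.3, 1.1]
width: 0.0321
```

```bash
python3 - <<'E'
from h import *
to(.5517-.0216,-.1245+.004,.0235,87)
rects("scene","s2.png")
P=cv2.imread("pics/s2.png");cv2.imwrite("pics/s2c.png",cv2.resize(P[150:260,150:330],None,fx=4,fy=4,interpolation=cv2.INTER_CUBIC))
E
```

```text
t 3.4 at [ 0.5496 -0.1287  0.0226] h 86.9 -> rz -0.1 shift [ 0.0071 -0.0199 -0.0009] tilt [ 0. -0. -1.] F [-0.1  0.3  1.1] w 0.0321
scene rect [ 508.4 -316.2   90.4   33.1   77.1]
scene rect [551.9 -97.2  36.3  30.5  86.9]
```

View pics/s2c.png

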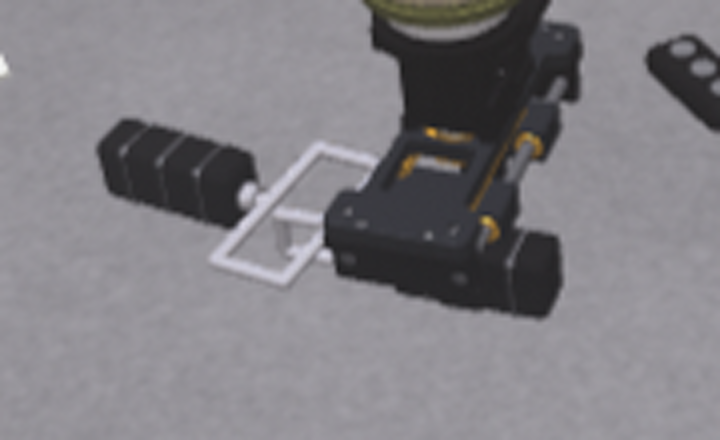

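Grip holds (32 mm), with the TCP about 111 mm from the drop. The crop shows the drop inside the loop near its camera-side end, at about (285,230). Next is a small lift, then 20 mm sideways so the drop is mid-loop.

>>> drive_tool --pt "0 0 0 0 0 -0.002 1" --pt "0 0 0 0 0 -0.002 1" --pt "0 0 0 0.0005 -0.004 -0.002 1" --pt "0 0 0 0.001 -0.008 -0.002 1" --pt "0 0 0 0.002 -0.012 -0.002 1" --pt "0 0 0 0.003 -0.016 -0.002 1" --pt "0 0 0 0.003 -0.02 -0.002 1" --pt "0 0 0 0.003 -0.02 -0.002 1" --pt "0 0 0 0.003 -0.02 -0.002 1"

```text
time: 4.35
ee_pos: [0.5298, -0.1247, 0.0247]
eef_rot: [0.726, 0.688, 0.0, 0.0]
ft_force: [-0.3, 0.3, -1.5]
width: 0.0318
```

```bash
python3 - <<'E'
from h import *
to(.53,-.1247,.024,87)
rects("scene","s3.png")
P=cv2.imread("pics/s3.png");cv2.imwrite("pics/s3c.png",cv2.resize(P[150:260,150:330],None,fx=4,fy=4,interpolation=cv2.INTER_CUBIC))
E
```

```text
t 4.35 at [ 0.5298 -0.1247  0.0247] h 86.9 -> rz -0.1 shift [0.     0.0002 0.0007] tilt [ 0. -0. -1.] F [-0.3  0.3 -1.5] w 0.0318
scene rect [ 507.2 -315.9   89.5   31.7   77.9]
scene rect [532.4 -93.9  32.8  37.8   1.8]
```

View pics/s3c.png

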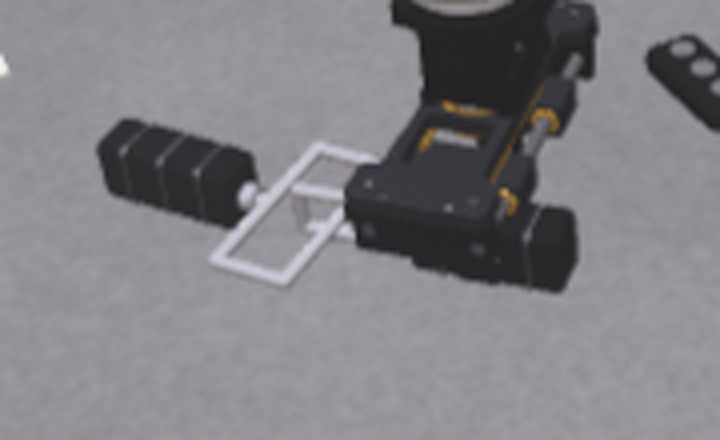

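>>> drive_tool --pt "0 0 -5 -0.0004 -0.0097 0 1" --pt "0 0 -10 -0.0017 -0.0193 0 1" --pt "0 0 -15 -0.0038 -0.0287 0 1" --pt "0 0 -20 -0.0067 -0.038 0 1" --pt "0 0 -25 -0.0104 -0.0469 0 1" --pt "0 0 -30 -0.0149 -0.0555 0 1" --pt "0 0 -35 -0.0201 -0.0637 0 1" --pt "0 0 -40 -0.026 -0.0713 0 1" --pt "0 0 -40 -0.026 -0.0713 0 1"

```text
time: 5.3
ee_pos: [0.4564, -0.1477, 0.0245]
eef_rot: [0.447, 0.895, -0.0, -0.0]
ft_force: [-0.6, -0.2, -1.3]
width: 0.0318
```

```bash
python3 - <<'E'
from h import *
s,p,R,h=pose();print("drop",(p-.111*R[:,0]).round(4))
to(p[0],p[1],p[2],167)
rects("scene")
E
```

```text
drop [ 0.523  -0.2364  0.0245]
t 5.3 at [ 0.4564 -0.1477  0.0245] h 126.9 -> rz -40.1 shift [0. 0. 0.] tilt [-0.001 -0.    -1.   ] F [-0.6 -0.2 -1.3] w 0.0318
scene rect [ 507.4 -316.3   89.5   33.    79.7]
scene rect [ 476.8 -167.6   35.8   32.9   81.1]
```

Loop unmoved and no contact force. I'll turn another 40° the same way.

>>> drive_tool --pt "0 0 -5 -0.0004 -0.0097 0 1" --pt "0 0 -10 -0.0017 -0.0193 0 1" --pt "0 0 -15 -0.0038 -0.0287 0 1" --pt "0 0 -20 -0.0067 -0.038 0 1" --pt "0 0 -25 -0.0104 -0.0469 0 1" --pt "0 0 -30 -0.0149 -0.0555 0 1" --pt "0 0 -35 -0.0201 -0.0637 0 1" --pt "0 0 -40 -0.026 -0.0713 0 1" --pt "0 0 -42 -0.0285 -0.0743 0 1" --pt "0 0 -42 -0.0285 -0.0743 0 1"

```text
time: 6.35
ee_pos: [0.4154, -0.2144, 0.0247]
eef_rot: [0.098, 0.995, 0.0, 0.0]
ft_force: [0.4, 0.9, -2.0]
width: 0.0317
```

```bash
python3 - <<'E'
from h import *
s,p,R,h=pose();print("drop",(p-.111*R[:,0]).round(4))
to(p[0],p[1],.15,h)
rects("scene","s4.png")
P=cv2.imread("pics/s4.png");cv2.imwrite("pics/s4c.png",cv2.resize(P[150:260,150:330],None,fx=4,fy=4,interpolation=cv2.INTER_CUBIC))
E
```

```text
drop [ 0.5243 -0.2361  0.0248]
t 6.35 at [ 0.4154 -0.2144  0.0247] h 168.8 -> rz -0.0 shift [-1.000e-04  0.000e+00 -1.253e-01] tilt [ 0.001 -0.    -1.   ] F [ 0.4  0.9 -2. ] w 0.0317
scene rect [ 437.5 -208.5   44.9   73.7   86.3]
scene rect [ 508.1 -315.2   90.1   34.1   77.4]
```

View pics/s4c.png

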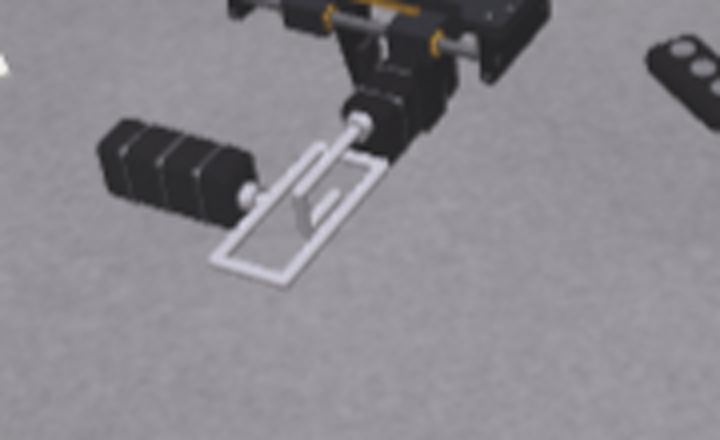

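The toe (310–340, 190–230) now lies wholly inside the loop, with the handle outside. Lifting straight up.

>>> drive_tool --pt "0 0 0 0 0 -0.008 1" --pt "0 0 0 0 0 -0.016 1" --pt "0 0 0 0 0 -0.024 1" --pt "0 0 0 0 0 -0.034 1" --pt "0 0 0 0 0 -0.046 1" --pt "0 0 0 0 0 -0.06 1" --pt "0 0 0 0 0 -0.08 1" --pt "0 0 0 0 0 -0.1 1" --pt "0 0 0 0 0 -0.12 1" --pt "0 0 0 0 0 -0.13 1" --pt "0 0 0 0 0 -0.13 1"

```text
time: 7.5
ee_pos: [0.4156, -0.2145, 0.1561]
eef_rot: [0.097, 0.995, -0.001, 0.001]
ft_force: [-0.1, 1.0, -2.1]
width: 0.0319
```

```bash
python3 - <<'E'
from h import *
# handle origin is 4 mm behind TCP (away from hook); hook dir = bin heading 3.5
b=np.radians(3.5);d=np.array([np.cos(b),np.sin(b)])
t=np.array([.484,.1015])-d*(.037-.004);print(t)
to(t[0],t[1],.153,183.5)
rects("scene")
E
```

```text
[0.45106155 0.0994854 ]
t 7.5 at [ 0.4156 -0.2145  0.1561] h 168.9 -> rz -14.6 shift [0.0257 0.315  0.0026] tilt [ 0.002 -0.002 -1.   ] F [-0.1  1.  -2.1] w 0.0319
scene rect [ 508.6 -315.1   90.2   32.9   78.9]
```

>>> drive_tool --pt "0 0 -4 0.002 0.03 0 1" --pt "0 0 -8 0.006 0.07 0 1" --pt "0 0 -12 0.01 0.115 0 1" --pt "0 0 -14.6 0.014 0.16 0 1" --pt "0 0 -14.6 0.017 0.205 0 1" --pt "0 0 -14.6 0.02 0.25 0 1" --pt "0 0 -14.6 0.024 0.285 0 1" --pt "0 0 -14.6 0.0257 0.305 0 1" --pt "0 0 -14.6 0.0257 0.315 0 1" --pt "0 0 -14.6 0.0257 0.315 0 1" --pt "0 0 -14.6 0.0257 0.315 0 1"

```text
time: 8.65
ee_pos: [0.4498, 0.0995, 0.1538]
eef_rot: [-0.031, 1.0, 0.0, -0.001]
ft_force: [-0.2, 0.3, -1.5]
width: 0.0322
```

```bash
python3 - <<'E'
from h import *
to(.4511,.0995,.0275,183.5)
P,D=camera("top");save(P,"t5.png")
cv2.imwrite("pics/t5c.png",cv2.resize(cv2.imread("pics/t5.png")[130:290,130:380],None,fx=3,fy=3,interpolation=cv2.INTER_CUBIC))
E
```

```text
t 8.65 at [0.4498 0.0995 0.1538] h -176.5 -> rz 0.0 shift [-1.500e-03 -1.000e-04  1.263e-01] tilt [-0.001  0.    -1.   ] F [-0.2  0.3 -1.5] w 0.0322
```

View pics/t5c.png

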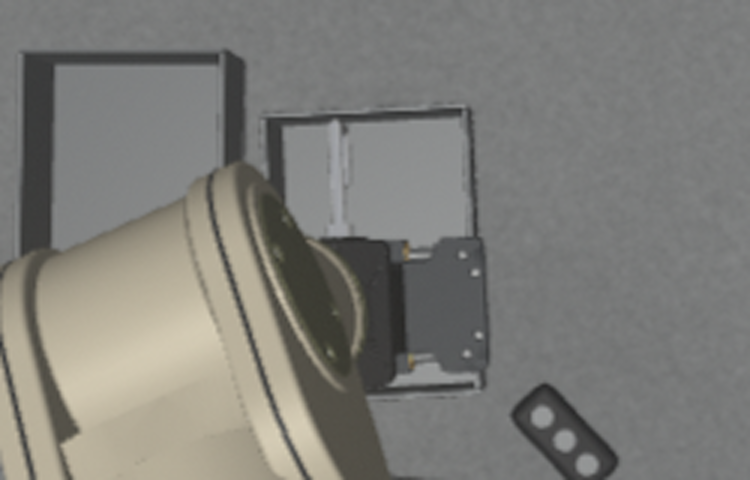

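Hook puller is well inside bin_a in plan: its bar end is at (335,125), inside the rim (265–470, 105–390). Descending, then creeping down to the floor.

>>> drive_tool --pt "0 0 0 0 0 0.02 1" --pt "0 0 0 0 0 0.05 1" --pt "0 0 0 0 0 0.08 1" --pt "0 0 0 0 0 0.1 1" --pt "0 0 0 0 0 0.112 1" --pt "0 0 0 0 0 0.12 1" --pt "0 0 0 0 0 0.124 1" --pt "0 0 0 0 0 0.125 1" --pt "0 0 0 0 0 0.126 1" --pt "0 0 0 0 0 0.1265 1" --pt "0 0 0 0 0 0.1265 1"

```text
time: 9.8
ee_pos: [0.4505, 0.0999, 0.0284]
eef_rot: [-0.03, 1.0, -0.0, 0.0]
ft_force: [-0.6, -0.1, -0.8]
width: 0.0316
```

>>> drive_tool --pt "0 0 0 0 0 0.001 1" --pt "0 0 0 0 0 0.0015 1" --pt "0 0 0 0 0 0.0015 1" --pt "0 0 0 0 0 0.0015 1"

```text
time: 10.2
ee_pos: [0.4503, 0.0999, 0.0266]
eef_rot: [-0.031, 1.0, -0.0, 0.0]
ft_force: [0.4, -0.5, -0.9]
width: 0.0319
```

>>> drive_tool --pt "0 0 0 0 0 0.0006 1" --pt "0 0 0 0 0 0.0006 1" --pt "0 0 0 0 0 0.0006 0.2" --pt "0 0 0 0 0 0.0006 0.1" --pt "0 0 0 0 0 0.0006 0.0" --pt "0 0 0 0 0 0.0006 -0.1" --pt "0 0 0 0 0 0.0006 -0.25" --pt "0 0 0 0 0 0.0006 -0.25"

```text
time: 11.0
ee_pos: [0.4502, 0.0999, 0.0259]
eef_rot: [-0.031, 1.0, -0.0, -0.0]
ft_force: [-0.3, -0.6, -0.2]
width: 0.0528
```

>>> drive_tool --pt "0 0 0 0 0 -0.015 -0.25" --pt "0 0 0 0 0 -0.045 -0.25" --pt "0 0 0 0 0 -0.09 -0.25" --pt "0 0 0 0 0 -0.13 -0.25" --pt "0 0 0 0 0 -0.13 -0.25"

```text
time: 11.5
ee_pos: [0.4528, 0.1009, 0.1604]
eef_rot: [-0.031, 1.0, -0.0, 0.004]
ft_force: [0.1, 0.2, -0.6]
width: 0.0542
```

```bash
python3 - <<'E'
from h import *
to(.5075,-.316,.12,78.5)
E
```

```text
t 11.5 at [0.4528 0.1009 0.1604] h -176.5 -> rz 105.0 shift [-0.0288 -0.4194  0.041 ] tilt [ 0.007 -0.001 -1.   ] F [ 0.1  0.2 -0.6] w 0.0542
```

>>> drive_tool --pt "0 0 4 -0.001 -0.02 0 -1" --pt "0 0 12 -0.003 -0.06 0 -1" --pt "0 0 20 -0.006 -0.1 0.005 -1" --pt "0 0 28 -0.009 -0.14 0.01 -1" --pt "0 0 36 -0.012 -0.18 0.015 -1" --pt "0 0 44 -0.015 -0.22 0.02 -1" --pt "0 0 52 -0.018 -0.26 0.025 -1" --pt "0 0 60 -0.02 -0.3 0.03 -1" --pt "0 0 68 -0.022 -0.34 0.035 -1" --pt "0 0 76 -0.025 -0.38 0.04 -1" --pt "0 0 84 -0.028 -0.41 0.04 -1" --pt "0 0 92 -0.0288 -0.4194 0.041 -1"

```text
time: 12.7
ee_pos: [0.5025, -0.3216, 0.1129]
eef_rot: [0.702, 0.712, -0.001, -0.001]
ft_force: [-0.5, -0.5, 0.3]
width: 0.0872
```

>>> drive_tool --pt "0 0 7 0 0 0 -1" --pt "0 0 13 0 0 0 -1" --pt "0 0 13 0 0 0 -1" --pt "0 0 13 0 0 0 -1"

```text
time: 13.1
ee_pos: [0.5038, -0.3172, 0.114]
eef_rot: [0.774, 0.633, -0.0, -0.001]
ft_force: [-0.5, 0.4, -0.1]
width: 0.0874
```

```bash
python3 - <<'E'
from h import *
rects("scene","s6.png");to(.5075,-.316,.022,78.7)
P,D=camera("top");save(P,"t6.png")
A=cv2.imread("pics/t6.png")[130:290,130:400];B=cv2.imread("pics/s6.png")[140:290,150:420]
cv2.imwrite("pics/m6.png",np.vstack([cv2.resize(A,(500,296)),cv2.resize(B,(500,278))]))
E
```

```text
scene rect [ 507.5 -314.6   90.6   32.6   79. ]
t 13.15 at [ 0.504  -0.3171  0.1143] h 78.6 -> rz -0.1 shift [0.0017 0.0033 0.0923] tilt [-0.001  0.    -1.   ] F [0.5 0.6 0.8] w 0.0873
```

View pics/m6.png

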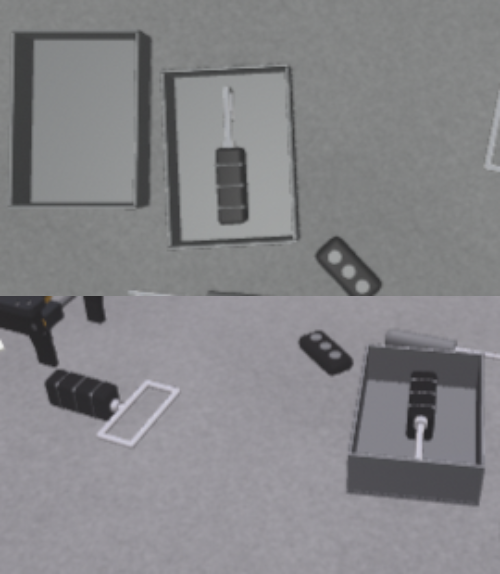

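Hook puller lies flat and centred in bin_a; loop puller is unmoved. I'll grasp its handle 22 mm towards the loop.

>>> drive_tool --pt "0 0 0 0.02 0.003 0.02 -1" --pt "0 0 0 0.0235 0.003 0.05 -1" --pt "0 0 0 0.0235 0.003 0.08 -1" --pt "0 0 0 0.0235 0.003 0.092 -1" --pt "0 0 0 0.0235 0.003 0.092 0" --pt "0 0 0 0.0235 0.003 0.092 0.5" --pt "0 0 0 0.0235 0.003 0.092 1" --pt "0 0 0 0.0235 0.003 0.092 1" --pt "0 0 0 0.0235 0.003 0.092 1" --pt "0 0 0 0.0235 0.003 0.092 1" --pt "0 0 0 0.0235 0.003 0.092 1" --squeeze 30

```text
time: 14.3
ee_pos: [0.5123, -0.2946, 0.0232]
eef_rot: [0.774, 0.633, 0.0, 0.0]
ft_force: [-0.2, 0.7, 0.2]
width: 0.0391
```

>>> drive_tool --pt "0 0 0 0 0 -0.005 1" --pt "0 0 0 0 0 -0.02 1" --pt "0 0 0 0 0 -0.05 1" --pt "0 0 0 0 0 -0.09 1" --pt "0 0 0 0 0 -0.12 1" --pt "0 0 0 0 0 -0.14 1" --pt "0 0 0 0 0 -0.14 1"

```text
time: 15.0
ee_pos: [0.5139, -0.295, 0.1672]
eef_rot: [0.774, 0.633, 0.001, 0.003]
ft_force: [0.6, 0.4, -1.8]
width: 0.0318
```

```bash
python3 - <<'E'
from h import *
# loop heading 180.5 in bin_b; extent centre at local 31.5, TCP at local ~22
b=np.radians(180.5);d=np.array([np.cos(b),np.sin(b)])
t=np.array([.5252,.2805])-d*(.0315-.022);print(t)
to(t[0],t[1],.16,180.5)
E
```

```text
[0.53469964 0.2805829 ]
t 15.0 at [ 0.5139 -0.295   0.1672] h 78.5 -> rz -102.0 shift [ 0.5682 -0.0943  0.0054] tilt [ 0.005 -0.003 -1.   ] F [ 0.6  0.4 -1.8] w 0.0318
```

>>> drive_tool --pt "0 0 -5 0.03 -0.005 0 1" --pt "0 0 -13 0.075 -0.012 0 1" --pt "0 0 -21 0.12 -0.02 0 1" --pt "0 0 -29 0.168 -0.028 0 1" --pt "0 0 -37 0.216 -0.036 0 1" --pt "0 0 -45 0.264 -0.044 0 1" --pt "0 0 -53 0.312 -0.052 0 1" --pt "0 0 -61 0.36 -0.06 0 1" --pt "0 0 -69 0.408 -0.068 0 1" --pt "0 0 -77 0.456 -0.076 0 1" --pt "0 0 -85 0.504 -0.084 0 1" --pt "0 0 -93 0.54 -0.09 0 1"

```text
time: 16.2
ee_pos: [0.5305, 0.2557, 0.1625]
eef_rot: [0.07, 0.998, 0.0, -0.0]
ft_force: [-0.3, 0.0, -1.1]
width: 0.0316
```

>>> drive_tool --pt "0 0 -5 0.0 -0.02 0 1" --pt "0 0 -9 0.0 -0.028 0 1" --pt "0 0 -9 0.0 -0.028 0 1" --pt "0 0 -9 0.0 -0.028 0 1" --pt "0 0 -9 0.0 -0.028 0 1"

```text
time: 16.7
ee_pos: [0.5275, 0.2251, 0.1629]
eef_rot: [-0.004, 1.0, 0.0, 0.0]
ft_force: [0.6, -0.2, -1.5]
width: 0.0321
```

```bash
python3 - <<'E'
from h import *
to(.5347,.2806,.16,180.5)
for c in("scene","top"):
    P,D=camera(c);save(P,c+"7.png")
    v,u=np.mgrid[:400,:640];W=world(c,D,u,v)
    # loop bars region: height between .1 and .165 in front of handle (x<.5)
    m=(D>0)&(W[...,2]>.1)&(W[...,2]<.19)&(abs(W[...,1]-.28)<.08)&(W[...,0]>.4)&(W[...,0]<.62)
    w=W[m]
    for a in np.arange(.4,.62,.01):
        q=w[(w[:,0]>=a)&(w[:,0]<a+.01)]
        if len(q)>3: print(c,a.round(2),len(q),q[:,2].min().round(3),np.median(q[:,2]).round(3),q[:,2].max().round(3),q[:,1].min().round(3),q[:,1].max().round(3))
A=cv2.imread("pics/top7.png")[100:300,100:350];B=cv2.imread("pics/scene7.png")[60:290,330:560]
cv2.imwrite("pics/m7.png",np.hstack([cv2.resize(A,(400,320)),cv2.resize(B,(400,400))[:320]]) )
E
```

```text
t 16.7 at [0.5275 0.2251 0.1629] h -179.6 -> rz -0.1 shift [-0.0076  0.0554  0.0029] tilt [ 0.  0. -1.] F [ 0.6 -0.2 -1.5] w 0.0321
scene 0.44 7 0.149 0.154 0.156 0.219 0.258
scene 0.45 48 0.151 0.154 0.158 0.219 0.255
scene 0.46 5 0.154 0.157 0.157 0.278 0.284
scene 0.47 11 0.155 0.156 0.158 0.278 0.284
scene 0.48 13 0.155 0.156 0.158 0.272 0.284
scene 0.49 53 0.15 0.155 0.159 0.2 0.284
scene 0.51 40 0.153 0.176 0.178 0.203 0.245
scene 0.52 58 0.154 0.176 0.178 0.203 0.245
scene 0.53 231 0.148 0.175 0.19 0.2 0.257
scene 0.54 74 0.149 0.176 0.19 0.202 0.253
scene 0.55 66 0.148 0.176 0.178 0.212 0.243
scene 0.56 66 0.149 0.176 0.178 0.212 0.243
scene 0.57 68 0.139 0.175 0.178 0.212 0.243
scene 0.58 64 0.149 0.176 0.178 0.212 0.243
scene 0.59 326 0.136 0.16 0.177 0.212 0.244
top 0.44 28 0.154 0.157 0.159 0.201 0.221
top 0.45 15 0.153 0.155 0.159 0.201 0.222
top 0.48 28 0.153 0.156 0.159 0.202 0.255
top 0.49 11 0.154 0.158 0.159 0.236 0.257
top 0.57 30 0.146 0.175 0.179 0.211 0.221
top 0.58 100 0.146 0.176 0.18 0.21 0.243
top 0.59 64 0.143 0.175 0.18 0.211 0.243
```

View pics/m7.png

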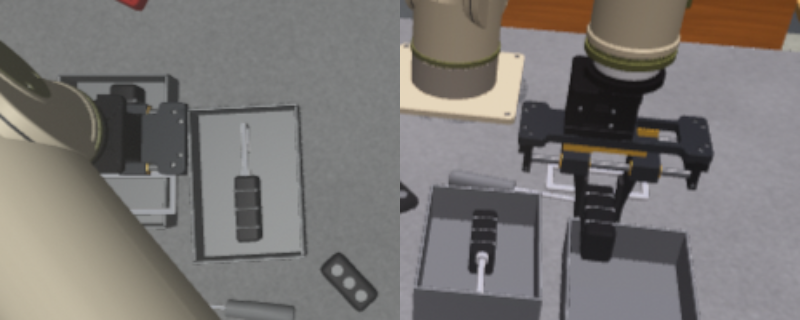

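The gripper is 55 mm short of bin_b's centre because I got the sign of the tool-y shift wrong. The held puller is level: handle top at 0.176, loop top at 0.156. Its underside is 27 mm below the TCP.

>>> drive_tool --pt "0 0 0 -0.001 0.01 0 1" --pt "0 0 0 -0.002 0.03 0 1" --pt "0 0 0 -0.0045 0.045 0 1" --pt "0 0 0 -0.0045 0.0545 0 1" --pt "0 0 0 -0.0045 0.0545 0 1" --pt "0 0 0 -0.0045 0.0545 0 1"

```text
time: 17.4
ee_pos: [0.5315, 0.2794, 0.1628]
eef_rot: [-0.004, 1.0, -0.0, -0.0]
ft_force: [0.4, -0.6, -2.4]
width: 0.0316
```

```bash
python3 - <<'E'
from h import *
to(.532,.2795,.033,180.5)
P,D=camera("scene");v,u=np.mgrid[:400,:640];W=world("scene",D,u,v)
m=(D>0)&(W[...,2]>.145)&(W[...,2]<.162)&(abs(W[...,1]-.28)<.08)&(W[...,0]>.4)&(W[...,0]<.51);w=W[m];print("loop",len(w),w.min(0).round(4),w.max(0).round(4))
m=(D>0)&(W[...,2]>.17)&(W[...,2]<.182)&(abs(W[...,1]-.28)<.03)&(W[...,0]>.55)&(W[...,0]<.65);w=W[m];print("handle",len(w),w.min(0).round(4),w.max(0).round(4))
m=(D>0)&(W[...,2]>.055)&(W[...,2]<.063)&(abs(W[...,1]-.28)<.1)&(W[...,0]>.4)&(W[...,0]<.65);w=W[m];print("rim",cv2.minAreaRect((w[:,:2]*1000).astype(np.float32)))
E
```

```text
t 17.4 at [0.5315 0.2794 0.1628] h -179.5 -> rz 0.0 shift [-5.000e-04  1.000e-04  1.298e-01] tilt [-0. -0. -1.] F [ 0.4 -0.6 -2.4] w 0.0316
loop 258 [0.4521 0.2234 0.1478] [0.5043 0.3385 0.1586]
handle 359 [0.5501 0.2662 0.1701] [0.6036 0.2985 0.1779]
rim ((526.9038696289062, 267.7672119140625), (211.06845092773438, 175.91107177734375), 0.4576522707939148)
```

>>> drive_tool --pt "0 0 0 0 0 0.02 1" --pt "0 0 0 0 0 0.05 1" --pt "0 0 0 0 0 0.075 1" --pt "0 0 0 0 0 0.095 1" --pt "0 0 0 0 0 0.11 1" --pt "0 0 0 0 0 0.12 1" --pt "0 0 0 0 0 0.126 1" --pt "0 0 0 0 0 0.129 1" --pt "0 0 0 0 0 0.13 1" --pt "0 0 0 0 0 0.13 1" --pt "0 0 0 0 0 0.13 1"

```text
time: 18.55
ee_pos: [0.5319, 0.2796, 0.0335]
eef_rot: [-0.004, 1.0, 0.0, 0.0]
ft_force: [0.2, 0.0, -1.0]
width: 0.0318
```

>>> drive_tool --pt "0 0 0 0 0 0.0005 1" --pt "0 0 0 0 0 0.001 1" --pt "0 0 0 0 0 0.001 1" --pt "0 0 0 0 0 0.001 1"

```text
time: 18.95
ee_pos: [0.5316, 0.2794, 0.0319]
eef_rot: [-0.004, 1.0, -0.0, -0.0]
ft_force: [-0.3, 0.2, -1.5]
width: 0.0319
```

Creeping down until the weight comes off.

>>> drive_tool --pt "0 0 0 0 0 0.0005 1" --pt "0 0 0 0 0 0.001 1" --pt "0 0 0 0 0 0.001 1" --pt "0 0 0 0 0 0.001 1"

```text
time: 19.35
ee_pos: [0.5316, 0.2795, 0.0309]
eef_rot: [-0.004, 1.0, -0.0, 0.0]
ft_force: [0.9, 0.0, -1.9]
width: 0.0323
```

>>> drive_tool --pt "0 0 0 0 0 0.0005 1" --pt "0 0 0 0 0 0.0008 1" --pt "0 0 0 0 0 0.0008 1" --pt "0 0 0 0 0 0.0008 1"

```text
time: 19.75
ee_pos: [0.5316, 0.2795, 0.0307]
eef_rot: [-0.004, 1.0, -0.0, 0.0]
ft_force: [-3.0, -2.3, 5.2]
width: 0.0315
```

>>> drive_tool --pt "0 0 0 0 0 -0.0004 1" --pt "0 0 0 0 0 -0.0004 0.2" --pt "0 0 0 0 0 -0.0004 0.1" --pt "0 0 0 0 0 -0.0004 0.0" --pt "0 0 0 0 0 -0.0004 -0.1" --pt "0 0 0 0 0 -0.0004 -0.25" --pt "0 0 0 0 0 -0.0004 -0.25" --pt "0 0 0 0 0 -0.0004 -0.25"

```text
time: 20.55
ee_pos: [0.5316, 0.2795, 0.0305]
eef_rot: [-0.004, 1.0, -0.0, 0.0]
ft_force: [-0.7, -0.7, -0.3]
width: 0.0534
```

>>> drive_tool --pt "0 0 0 0 0 -0.01 -0.25" --pt "0 0 0 0 0 -0.04 -0.25" --pt "0 0 0 0 0 -0.09 -0.25" --pt "0 0 0 0 0 -0.14 -0.25" --pt "0 0 0 0 0 -0.18 -0.25" --pt "0 0 0 0.0 -0.05 -0.2 -0.25" --pt "0 0 0 0.0 -0.1 -0.2 -0.25" --pt "0 0 0 0 -0.15 -0.2 -0.25" --pt "0 0 0 0 -0.2 -0.2 -0.25" --pt "0 0 0 0 -0.25 -0.2 -0.25" --pt "0 0 0 0 -0.3 -0.2 -0.25" --pt "0 0 0 0 -0.35 -0.2 -0.25"

```text
time: 21.75
ee_pos: [0.5342, -0.0688, 0.2315]
eef_rot: [-0.005, 1.0, -0.001, 0.0]
ft_force: [0.5, 0.6, 1.0]
width: 0.0545
```

```bash
python3 - <<'E'
from h import *
for c in("scene","top"):
    P,D=camera(c);save(P,c+"8.png");v,u=np.mgrid[:400,:640];W=world(c,D,u,v)
    for n,x,y in(("a",.484,.1015),("b",.525,.2805)):
        m=(D>0)&(abs(W[...,0]-x)<.088)&(abs(W[...,1]-y)<.06);z=W[...,2][m];print(c,n,np.percentile(z,[5,50,99,100]).round(4))
A=cv2.imread("pics/top8.png")[100:300,100:350];B=cv2.imread("pics/scene8.png")[130:290,330:530]
cv2.imwrite("pics/m8.png",np.hstack([cv2.resize(A,(400,320)),cv2.resize(B,(400,320))]) )
E
```

```text
scene a [0.0017 0.0042 0.0456 0.0466]
scene b [0.0019 0.0048 0.0455 0.0469]
top a [0.0016 0.0048 0.0462 0.0495]
top b [0.002  0.0055 0.0465 0.051 ]
```

View pics/m8.png

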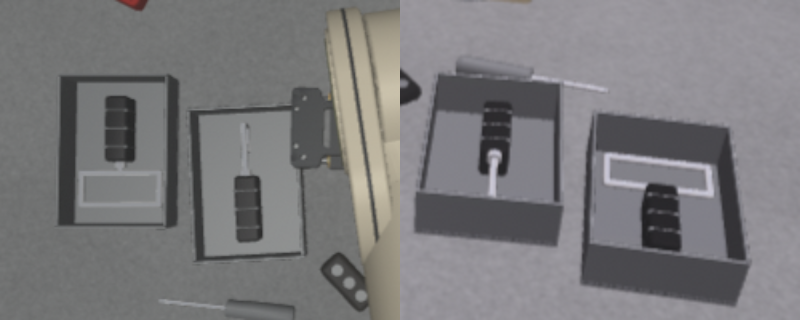

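Each puller lies flat in its own bin, with tops at about 45 mm against the 60 mm rim. The arm is clear, so I'm handing in.

```bash
python3 -c "
from bench import *
print(close_job())"
```

```text
the job is handed in; nothing more can be done
None
```

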